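# Load the last test tile and hold the probe through the setter's guide

### The arm

A 6-joint arm with a two-finger parallel gripper is mounted at the origin on the work surface. World frame = base frame: x ahead of the robot, y to its left, z up, the work surface at z = 0. Lengths are in mm, angles in degrees, forces in N, time in s.
With the tool pointing down it reaches from about 275 to 825 mm from the base axis. Payload 5.2 kg.
Tool frame: the origin (TCP) lies between the finger pads; the fingertips stand 8 mm ahead of it and the grasp point (between the pads) lies 11 mm behind it; z points along the fingers, y is the line along which they close (so a half turn about z gives the same grasp; the last joint's range is limited). The gripper opens to 93 mm and grips with 3 to 60 N. Pads are 15 mm wide; open, the fingers measure 128 mm over their backs; the gripper's body (75 mm by 188 mm) begins 65 mm behind the grasp point.
Start: joints at [-76.536, 14.817, 87.949, -0, 77.235, -11.62], TCP at [233.192, -498.123, 226.653] pointing down, gripper open.
Joint ranges: [-179.93, 179.93], [-52.35, 119.4], [10.71, 147.94], [-69.91, 249.91], [12.55, 155.21], [-178.61, 178.61]. Speed limits (degrees/s): [147.25, 147.25, 180, 180, 180, 180].

### API

Orientations are given as a 3x3 rotation matrix whose columns are the frame's x, y, z axes.
In Python, from rig import * gives the robot as it stands.
- The arm moves only by the shell command python3 -m crank 'ROWS' [OPENING] [FORCE]. ROWS is JSON, a list of rows, each an object with "travel": the shift along the tool's x, y, z in cm, a list of three; "roll": the turn about the tool's z in rad. A call has 1 to 10 rows; each row is the pose to reach, as a shift and turn from the pose commanded when the call began, along the tool's axes at that moment; what a row does not reach only later rows make up. A row lasts 1/8 s, in which the tool goes at most 62.5 mm and 10.7 degrees, less where a joint would pass 70% of its speed; a pose out of reach is approached as far as the arm can. A call with a gripper value outside its range is refused whole. OPENING is the closure, from -1 (fully open) to 1 (shut), set as the call begins (- or left out, the last holds). The fingers move at their own pace and stop on an object; FORCE is the grip in N (left out, the last holds). Time passes only in rows, so rows that repeat a pose let the fingers close. It gives the time, the measured TCP pose, the force, the opening and the grip force at its end, in the units of the state.
- get_obs(): the state, without advancing time (a new reading comes with each control period).
- get_image(name): name is "scene" or "top" or "wrist"; returns a dict with "image" (420x560x3 uint8, blue, green, red), "vfov" (degrees; the focal length in pixels is half the picture's height over the tangent of half this angle, whatever the lens; pixels are square), "cx", "cy" (the principal point, pixels), "R" (3x3) and "t" (3): a world point X has camera coordinates R X + t; the wrist camera has in their place "T_tool_cam" (4x4, takes a point from camera to tool coordinates, whose origin is the TCP and whose axes are the flange's). Camera axes: x right, y down, z forward; pixel columns grow to the right and rows downward; lengths in mm; the calibration is good to about 2 mm. The wrist camera is an equidistant fisheye: a pixel r from the principal point sees the ray r / f radians off the axis. A picture is of the moment at which its call begins: read the wrist's pose just before it. There is no depth.
- job_done(): hands the job in; it is judged then, once.
Trained networks look in a picture, given as the dict that the camera call returned (one of the last four; its "shot" number tells which), for a name from the list of things; names that differ only in an ending like _2 or _b are one class to them, and where a whole thing is asked for, a point or a joint stands for the part that bears it (a point fixed in the world has none). Each returns a list of dicts, best first, with "p" (0 to 1); they miss things now and then, are a little off and sometimes report something else, mostly with a low value. They report only what shows in the picture. A call takes as long as a camera call. They do not tell look-alikes from the thing itself.
- boxes_of(query, picture): "at" ([column, row] in pixels, amid what is visible of it).
- outline_of(query, picture): "mask" (420x560 bool, what is visible of it) and "at" ([column, row] in pixels, amid what is visible of it).
The state is a dict: "clock": time; "joint_positions": joint angles; "dq": joint speeds; "tau": joint torques, N m; "position": TCP position; "eef_rot": TCP orientation; "ft_force": force on the tool from outside, world axes, zero at the start; "moment": the same for the moment, N m; "gripper_width": finger opening in mm; "grasp_force": force on a finger pad.
Only numpy, scipy, OpenCV 4.12 (cv2) and the standard library are available. Lean on these libraries where they do the work, as an engineer would, in place of code of your own. Each camera call takes 0.05 s, during which the arm holds its last target. There are 200 camera calls.

### The job

Move the test tile from the wooden drying block to the free middle slot of the rack on the kiln slab, standing it upright on edge, fully down and about centred along the slot, without dropping it. Then take the black-handled temperature probe out of its clay stand, lower its rod through the hole of the steel guide on the same slab without ever touching the guide, and stop with the tip about midway between the guide's underside and the slab. Finish while still holding the probe there, still, upright and centred in the hole; leave everything else on the table where it is.

Things in the scene. Friction and masses are not known exactly. Their poses are not given: they have to be found in the camera images.
- tile: The test tile to move: flat terracotta-coloured plaque 60 wide x 85 high x 10 mm thick, 0.1 kg, plain on both sides. It starts standing on edge in the drying block. Origin: centre of its lower edge face; x along its 60 mm width, y through its 10 mm thickness, z up.
- drying_block: Fixed dark wooden block, 90 (x) x 60 (y) mm, base 10 mm thick, with two 70 mm long, 20 mm high wooden rails along x forming one slot 14 mm wide in which the tile stands (slot floor 10 mm above the table, rail tops 30 mm). May be left or right of the slab. Origin: centre of its underside.
- setter: Fixed grey kiln slab, 170 (x) x 280 (y) x 15 mm. Its +y half carries a pale rack of three slots along x, centred at y = 12, 60, 108 mm; the guide stands on its -y half. A tile stands in each outer slot, 38 mm clear between faces from a tile in the free middle one: open the fingers only a little there. Origin: centre of the slab's underside.
- slot (a point): Centre of the floor of the free middle slot, 20 mm above the table; x along the slot, y across it, z up. The slot is 14 mm wide with walls straight to 20 mm above its floor, formed by two rails 70 mm long and 10 mm wide whose roof-shaped tops (ridge 25 mm above the floor) slope inwards at 45 degrees.
- guide: Steel guide bridge fixed on the slab, its place there varies: plate 64 x 64 x 22 mm on four thin corner legs 60 mm high, with one round vertical through hole of 24 mm diameter in its middle. Plate underside 75 mm, top 97 mm above the table (60 and 82 above the slab). Origin: centre, at the feet of the legs, 15 mm above the table.
- guide_mouth (a point): Centre of the hole at the top face of the guide plate, 97 mm above the table, z up.
- probe: Temperature probe, 0.12 kg: steel rod 8 mm in diameter and 110 mm long, a round flange 30 mm across and 5 mm thick above it, then a black round handle 22 mm in diameter, 55 mm high. Starts upright, rod in the stand's bore, flange on its rim. Origin: on the axis at the flange's underside (handle 5 to 60 mm above, tip 110 mm below); z up.
- probe_tip (a point): Lower end of the probe's rod, on its axis.
- stand: Probe stand: fixed upright white clay cylinder, 68 mm in diameter, 120 mm high, with a vertical through bore 14 mm in diameter. On the other side of the slab from the drying block. Origin: centre of its underside.
- neighbour_tall: Tile like the one to move (60 x 85 x 10 mm), loose in an outer slot of the rack; leave it. Origin: centre of its lower edge face.
- neighbour_short: Shorter tile, 60 x 60 x 10 mm, loose in the other outer slot; leave it. Origin: centre of its lower edge face.
- paint_jar: Bystander: black paint jar with blue cap, 54 mm across, 85 mm high, loose. Origin: centre of its underside.
- glaze_jar: Bystander: clear glaze jar with blue cap and paper band, 54 mm across, 85 mm high, loose. Origin: centre of its underside.
- texture_stick: Bystander: dark texture stick lying flat, 130 x 22 x 12 mm, loose. Origin: centre of its underside.
- bisque_cup: Bystander: terracotta cup, 72 mm across, 80 mm high, loose. Origin: centre of its underside.
- wood_strip: Bystander: wooden strip lying flat, 200 x 30 x 8 mm, loose. Origin: centre of its underside.
Things that resemble listed ones, but are neither listed nor needed, are in the scene too. What is shaped like the stand but yellow is not meant. Leave any purple look-alike of the tile alone.

How it is judged:
By the outcome, as a careful person would: the job done as asked, in the order asked, and still so for the second after the job is handed in, while the arm keeps its last pose, push and grip.
It also fails if it takes over 64 s, if anything falls off the work surface, if the arm or the gripper's body presses on something with over 40 N, if the wrist force passes 120 N, or if a joint passes its speed limit or range.

## Working session

There is one attempt and no reset: what is moved stays moved. The work goes in short steps, Python scripts to look and compute and a shell command to move; the robot and the scene stay as the last step left them, time stands still between calls to the robot, and variables do not carry over. Pictures are saved under pics/ and viewed, at most 12 in all, crops included, and the job is handed in when it is done.

```bash
mkdir -p pics; ls; python3 - <<'E'
from rig import *
import cv2,numpy as np
o=get_obs();print(o['clock'],o['position'],o['eef_rot'],o['gripper_width'])
for n in ['scene','top']:
    p=get_image(n);cv2.imwrite(f'pics/{n}0.png',p['image']);print(n,p['vfov'],p['cx'],p['cy'],np.array(p['R']).round(3).tolist(),np.array(p['t']).round(1))
    for q in ['tile','drying_block','setter','guide','probe','stand']:
        print(q,[(np.round(d['at']).tolist(),round(d['p'],2)) for d in boxes_of(q,p)[:4]])
E
```

```text
pics
0.0 [ 233.06584958 -497.58059178  225.80852372] [[ 9.05673967e-01  4.23974627e-01 -4.26530100e-04]
 [ 4.23974670e-01 -9.05672238e-01  1.81018934e-03]
 [ 3.81177878e-04 -1.82027931e-03 -9.99998271e-01]] 92.78452214775031
scene 45.946118381431724 279.9408406272432 205.1074754359308 [[0.591, 0.807, -0.0], [0.495, -0.363, -0.789], [-0.637, 0.466, -0.614]] [-347.7 -176.5 1502.6]
tile [([396.0, 168.0], 0.63), ([361.0, 176.0], 0.62)]
drying_block [([357.0, 192.0], 0.56)]
setter [([277.0, 248.0], 0.93)]
guide [([235.0, 228.0], 0.64)]
probe [([109.0, 265.0], 0.8), ([284.0, 228.0], 0.25)]
stand [([160.0, 256.0], 0.73), ([119.0, 298.0], 0.56), ([322.0, 318.0], 0.5)]
top 46.61348857336095 278.84117582895476 207.84020060987996 [[0.01, -1.0, -0.008], [-0.994, -0.009, -0.105], [0.105, 0.009, -0.994]] [  31.5  568.4 1269.9]
tile [([173.0, 220.0], 0.52), ([131.0, 211.0], 0.51)]
drying_block [([179.0, 227.0], 0.56)]
setter [([283.0, 208.0], 0.87)]
guide [([326.0, 214.0], 0.69)]
probe [([437.0, 209.0], 0.46)]
stand [([426.0, 214.0], 0.94), ([389.0, 235.0], 0.57)]
```

View pics/scene0.png

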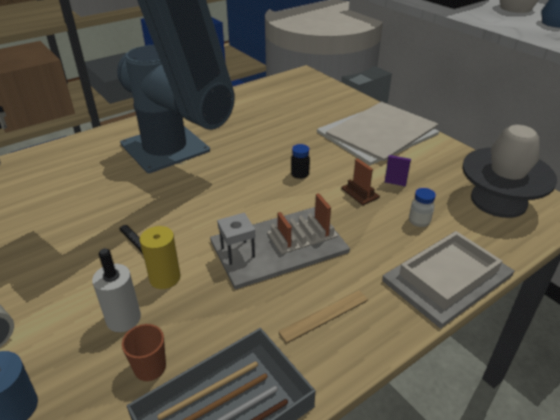

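View pics/top0.png

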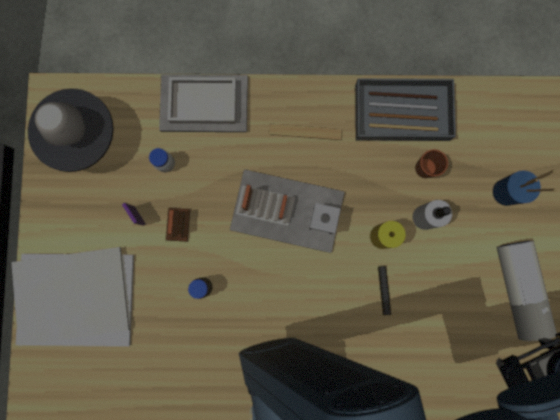

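Scene picture: the tile is upright in the dark wooden block at scene (363,178) and top (178,223). The purple look-alike is at scene (397,170) and top (133,213). The white stand with the black probe is at scene (117,298) and top (438,214), and the yellow look-alike stand is at scene (160,257) and top (391,235). The free middle slot is near scene (305,232) and top (263,205), and the guide is at scene (236,230) and top (326,217).

Things that could be mistaken for the tile are the purple plaque (397,170) and the neighbour tiles (285,229) and (322,212), so I choose (363,178). For the stand it is the yellow cylinder (160,257) or the cup (145,352), so I choose the white one (117,298).

```bash
cat > h.py <<'E'
from rig import *
import cv2,numpy as np
from scipy.optimize import least_squares
def shot(n):
    o=get_obs(); p=get_image(n)
    f=210/np.tan(np.radians(p['vfov']/2))
    if n=='wrist':
        T=np.array(p['T_tool_cam']); W=np.eye(4); W[:3,:3]=o['eef_rot']; W[:3,3]=o['position']
        M=np.linalg.inv(W@T); R,t=M[:3,:3],M[:3,3]
    else: R,t=np.array(p['R']),np.array(p['t'])
    return dict(p=p,img=p['image'],f=f,c=np.array([p['cx'],p['cy']]),R=R,t=t,fish=n=='wrist')
def proj(s,X):
    X=np.atleast_2d(X)@s['R'].T+s['t']
    if s['fish']:
        r=np.linalg.norm(X[:,:2],axis=1); th=np.arctan2(r,X[:,2])
        return s['c']+s['f']*X[:,:2]*(th/np.maximum(r,1e-9))[:,None]
    return s['c']+s['f']*X[:,:2]/X[:,2:]
def ray(s,px):
    d=(np.array(px,float)-s['c'])/s['f']
    if s['fish']:
        th=np.linalg.norm(d); v=np.r_[d/max(th,1e-9)*np.sin(th),np.cos(th)]
    else: v=np.r_[d,1]
    v=s['R'].T@v; return -s['R'].T@s['t'],v/np.linalg.norm(v)
def atz(s,px,z):
    o,v=ray(s,px); return o+v*(z-o[2])/v[2]
def tri(obs):  # [(s,px),...] -> point, worst ray miss mm
    A=np.zeros((3,3));b=np.zeros(3);rs=[ray(*q) for q in obs]
    for o,v in rs: P=np.eye(3)-np.outer(v,v);A+=P;b+=P@o
    X=np.linalg.solve(A,b); return X,max(np.linalg.norm((np.eye(3)-np.outer(v,v))@(X-o)) for o,v in rs)
def togo(xyz=None,yaw_y=None):
    """shift in tool axes (cm) from measured pose; roll (rad) bringing tool y along world angle yaw_y(deg), mod 180"""
    o=get_obs();R=np.array(o['eef_rot']);r=None
    if xyz is not None: print('travel cm',(R.T@(np.array(xyz)-o['position'])/10).round(2))
    if yaw_y is not None:
        d=R.T@np.r_[np.cos(np.radians(yaw_y)),np.sin(np.radians(yaw_y)),0]
        a=np.degrees(np.arctan2(-d[0],d[1])); a=(a+90)%180-90
        print('roll rad',np.radians(a).round(4),'deg',a.round(1),'q6',np.round(o['joint_positions'][5],1))
E
python3 - <<'E'
from h import *
S=shot('scene');T=shot('top')
for n,a,b in [('tile',(363,178),(178,223)),('guide',(236.5,222),(325.5,216)),('handle top',(106,254),(447,210)),('block',(360,192),(178,225)),('slab',(279,245),(288,210)),('tall',(322,212),(245,197)),('short',(285,229),(282,207))]:
    print(n,*[np.round(x,1) for x in tri([(S,a),(T,b)])])
for n,a in [('A',(242,172)),('B',(345,190)),('C',(333,250)),('D',(231,231))]: print(n,atz(T,a,15).round(1))
for n,a in [('paint',(200,288)),('glaze',(162,159)),('yellow',(391,234)),('stick',(385,290))]: print(n,atz(T,a,80).round(1))
w=shot('wrist');print(w['p']['vfov'],w['c'],np.array(w['p']['T_tool_cam']).round(3).tolist());togo()
E
```

```text
tile [526.6 303.8  54.5] 5.2
guide [540.8 -80.4 106.9] 0.5
handle top [ 552.  -357.7  177.8] 2.7
block [521.9 310.8   4.7] 0.7
slab [565.3  13.    8.2] 1.0
tall [589.7 122.3  70.3] 2.6
short [568.3  28.6  51.1] 0.3
A [666.8 138.2  15. ]
B [ 619.8 -141.5   15. ]
C [ 457.8 -108.8   15. ]
D [506.  164.9  15. ]
paint [357.7 233.3  80. ]
glaze [687.6 341.   80. ]
yellow [ 498.5 -249.6   80. ]
stick [ 357.6 -232.6   80. ]
65.70646984690485 [283.09943933 209.77948255] [[0.0, -0.967, -0.253, 70.248], [1.0, 0.001, -0.001, -0.047], [0.001, -0.253, 0.967, -157.14], [0.0, 0.0, 0.0, 1.0]]
```

```bash
python3 - <<'E'
from h import *
togo([545,-350,270])
R=np.array(get_obs()['eef_rot'])
print((R.T@(np.array([[0,270,0],[30,420,0]]).T)/10).T.round(2), get_obs()['clock'])
E
```

```text
travel cm [34.52 -0.2  -4.33]
[[ 11.45 -24.45  -0.  ]
 [ 20.52 -36.77  -0.  ]] 0.85
```

```bash
python3 -m crank '[{"travel":[5,0,-2],"roll":0},{"travel":[11,0,-4],"roll":0},{"travel":[17,0,-4.4],"roll":0},{"travel":[23,0,-4.4],"roll":0},{"travel":[29,0,-4.4],"roll":0},{"travel":[33.5,0,-4.4],"roll":0},{"travel":[34.5,0,-4.4],"roll":0},{"travel":[34.5,0,-4.4],"roll":0},{"travel":[34.5,0,-4.4],"roll":0}]'
python3 - <<'E'
from h import *
import pickle
s=shot('wrist');cv2.imwrite('pics/w1.png',s['img']);pickle.dump(s,open('s1.pkl','wb'))
for q in ['probe','stand']:
    print(q,[(np.round(d['at'],1).tolist(),round(d['p'],2)) for d in boxes_of(q,s['p'])[:4]])
print(proj(s,[552,-358,178]))
togo([540,-80,270],90)
E
```

```text
clock: 1.98
position: [544.4, -352.8, 270.7]
eef_rot: [[0.906, 0.423, -0.001], [0.423, -0.906, -0.0], [-0.001, -0.0, -1.0]]
ft_force: [0.5, 0.1, -0.7]
gripper_width: 92.7
grasp_force: 0.0
probe [([287.3, 205.0], 0.85)]
stand [([174.5, 187.4], 0.89), ([287.6, 181.2], 0.77)]
[[293.31495067 209.87625383]]
travel cm [ 11.11 -24.93   0.09]
roll rad 0.4359 deg 25.0 q6 22.3
```

View pics/w1.png

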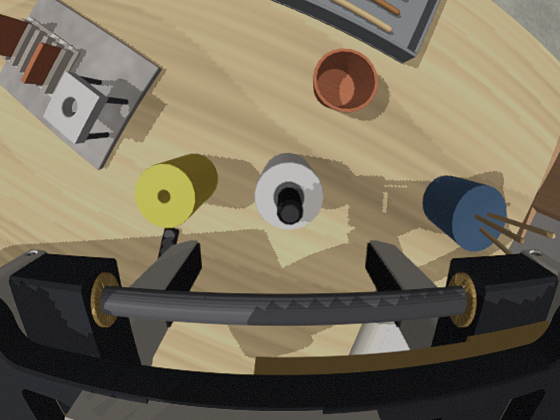

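The wrist view shows the probe handle top at (290,212) in the white stand, the yellow stand at (165,195) and the guide hole at (70,105).

```bash
python3 -m crank '[{"travel":[2.2,-5,0],"roll":0.15},{"travel":[4.4,-10,0],"roll":0.3},{"travel":[6.6,-15,0],"roll":0.45},{"travel":[8.9,-20,0],"roll":0.61},{"travel":[10.6,-24,0],"roll":0.61},{"travel":[11.1,-25,0],"roll":0.61},{"travel":[11.1,-25,0],"roll":0.61},{"travel":[11.1,-25,0],"roll":0.61}]'
python3 - <<'E'
from h import *
import pickle
s=shot('wrist');cv2.imwrite('pics/w2.png',s['img']);pickle.dump(s,open('s2.pkl','wb'))
for q in ['guide','setter','neighbour_tall']:
    print(q,[(np.round(d['at'],1).tolist(),round(d['p'],2)) for d in boxes_of(q,s['p'])[:4]])
togo([573,72,270],80)
E
```

```text
clock: 3.12
position: [540.3, -80.0, 270.6]
eef_rot: [[0.985, -0.173, 0.0], [-0.173, -0.985, -0.001], [0.0, 0.001, -1.0]]
ft_force: [0.4, -0.9, 0.6]
gripper_width: 93.0
grasp_force: 0.0
guide [([284.5, 202.8], 0.77)]
setter [([208.7, 164.0], 0.77), ([56.8, 226.7], 0.61)]
neighbour_tall [([109.2, 177.3], 0.66), ([58.9, 228.0], 0.22)]
travel cm [  0.6  -15.49   0.04]
roll rad 0.0007 deg 0.0 q6 79.9
```

View pics/w2.png

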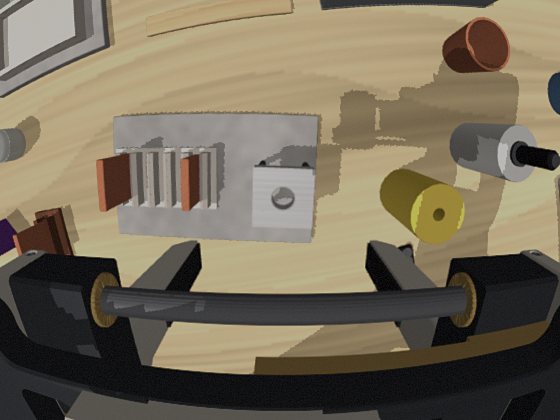

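The view shows the guide hole at (283,198), the slab corners at (113,116), (321,115), (312,242) and (119,235), and the free middle slot near (160,180) between the tall tile (113) and the short tile (190).

```bash
python3 -m crank '[{"travel":[0.2,-5,0],"roll":0},{"travel":[0.4,-10,0],"roll":0},{"travel":[0.6,-14.5,0],"roll":0},{"travel":[0.6,-15.5,0],"roll":0},{"travel":[0.6,-15.5,0],"roll":0},{"travel":[0.6,-15.5,0],"roll":0}]'
python3 - <<'E'
from h import *
import pickle
s=shot('wrist');cv2.imwrite('pics/w3.png',s['img']);pickle.dump(s,open('s3.pkl','wb'))
togo([522,308,270],80)
E
python3 -m crank '[{"travel":[-1.6,-5.5,0],"roll":0},{"travel":[-3.3,-11,0],"roll":0},{"travel":[-5,-16.5,0],"roll":0},{"travel":[-6.7,-22,0],"roll":0},{"travel":[-9,-24,0],"roll":0},{"travel":[-9,-24,0],"roll":0},{"travel":[-9,-24,0],"roll":0}]'
python3 - <<'E'
from h import *
import pickle
s=shot('wrist');cv2.imwrite('pics/w4.png',s['img']);pickle.dump(s,open('s4.pkl','wb'))
for q in ['tile','drying_block']:
    print(q,[(np.round(d['at'],1).tolist(),round(d['p'],2)) for d in boxes_of(q,s['p'])[:4]])
a=cv2.imread('pics/w3.png')[60:280,100:460];b=s['img'][60:280,100:460]
cv2.imwrite('pics/w34.png',np.vstack([cv2.resize(x,None,fx=1.36,fy=1.36,interpolation=2) for x in (a,b)]))
togo([522,308,270],80)
E
```

```text
clock: 4.08
position: [572.6, 71.9, 270.6]
eef_rot: [[0.985, -0.173, -0.0], [-0.173, -0.985, -0.001], [-0.0, 0.001, -1.0]]
ft_force: [0.8, -0.1, 0.1]
gripper_width: 93.1
grasp_force: 0.0
travel cm [ -9.07 -22.39   0.05]
roll rad 0.0006 deg 0.0 q6 96.1
clock: 5.0
position: [525.9, 323.8, 270.8]
eef_rot: [[0.985, -0.173, 0.001], [-0.173, -0.985, -0.001], [0.001, 0.0, -1.0]]
ft_force: [-0.0, 0.4, 0.3]
gripper_width: 93.0
grasp_force: 0.0
tile [([200.3, 182.9], 0.97), ([298.2, 189.1], 0.56)]
drying_block [([288.2, 177.5], 0.69), ([359.7, 282.8], 0.38)]
travel cm [-0.13  1.61  0.07]
roll rad 0.0001 deg 0.0 q6 121.3
```

View pics/w34.png

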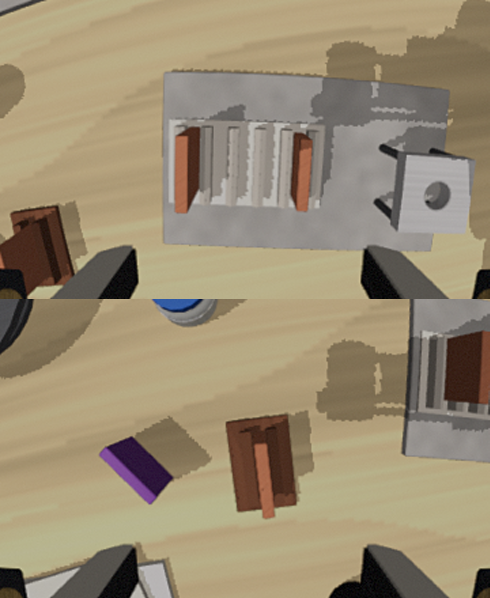

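The upper crop shows the free slot between the tall tile (185,170) and the short tile (303,170), at about crop (247,165). The lower crop shows the terracotta tile in the wooden block at (265,480) and the purple look-alike at (135,470). So the chosen tile is confirmed.

```bash
cat > fit.py <<'E'
from h import *
def box(x0,x1,y0,y1,z,z2=None):
    c=[(x0,y0),(x1,y0),(x1,y1),(x0,y1)];L=[]
    for i in range(4): L.append((*c[i],z,*c[(i+1)%4],z))
    return L
def pts(L,step=2.):
    P=[]
    for l in L:
        a,b=np.array(l[:3],float),np.array(l[3:],float);n=int(np.linalg.norm(b-a)/step)+2
        P.append(a+(b-a)*np.linspace(0,1,n)[:,None])
    return np.vstack(P)
def circ(r,z,x=0,y=0):
    a=np.linspace(0,2*np.pi,80);return np.c_[x+r*np.cos(a),y+r*np.sin(a),0*a+z]
def dt(s,lo=40,hi=120):
    e=cv2.Canny(cv2.GaussianBlur(s['img'],(3,3),0),lo,hi);return cv2.distanceTransform(255-e,cv2.DIST_L2,5)
def place(P,q,z=0):
    c,n=np.cos(q[2]),np.sin(q[2]);return np.c_[q[0]+c*P[:,0]-n*P[:,1],q[1]+n*P[:,0]+c*P[:,1],P[:,2]+z]
def fit(P,shots,q0,free_z=False,cap=8):
    D=[dt(s) for s in shots]
    def res(v):
        out=[]
        q=[v[0],v[1],v[2]/57.3]
        for s,d in zip(shots,D):
            u=proj(s,place(P,q,v[3] if free_z else 0)).astype(np.float32)
            r=cv2.remap(d,u[:,0].copy(),u[:,1].copy(),cv2.INTER_LINEAR,borderValue=cap)
            out.append(np.minimum(r.ravel(),cap))
        return np.concatenate(out)
    best=None
    for dx in (-5,0,5):
        for dy in (-5,0,5):
            v0=np.r_[q0[0]+dx,q0[1]+dy,q0[2]]; v0=np.r_[v0,0.] if free_z else v0
            r=least_squares(res,v0,loss='soft_l1',diff_step=1e-4,x_scale=[1]*len(v0))
            if best is None or r.cost<best.cost: best=r
    return best.x, np.mean(res(best.x)), np.median(res(best.x))
E
python3 - <<'E'
from fit import *
import pickle
w1,w2,w3,w4=[pickle.load(open(f's{i}.pkl','rb')) for i in (1,2,3,4)]
T=shot('top')
slab=pts(box(-85,85,-140,140,15))
for n,S in [('w2',[w2]),('w3',[w3]),('top',[T]),('w23',[w2,w3])]: print('slab',n,*[np.round(x,2) for x in fit(slab,S,[563,13,-10])])
tile=pts(box(-30,30,-5,5,95),1)
for n,S in [('w4',[w4])]: print('tile',n,*[np.round(x,2) for x in fit(tile,S,[524,306,-5])])
blk=pts(box(-45,45,-30,30,10),1)
print('block',*[np.round(x,2) for x in fit(blk,[w4],[522,308,-5])])
gd=np.vstack([pts(box(-32,32,-32,32,97)),circ(12,97)])
for n,S in [('w2',[w2]),('w3',[w3]),('top',[T]),('w23',[w2,w3]),('w23 z',[w2,w3])]: print('guide',n,*[np.round(x,2) for x in fit(gd,S,[541,-80,-10],'z' in n)])
hd=circ(11,180)
print('handle',*[np.round(x,2) for x in fit(hd,[w1],[552,-358,0])], 'rim',*[np.round(x,2) for x in fit(circ(34,120),[w1],[552,-358,0])])
hsv=cv2.cvtColor(w4['img'],cv2.COLOR_BGR2HSV)
print(hsv[185,293],hsv[210,295],hsv[175,280])
E
```

```text
slab w2 [563.14  16.61 -11.44] 1.13 0.7
slab w3 [562.95  16.74 -11.78] 0.83 0.56
slab top [562.35  13.56 -10.24] 2.35 1.31
slab w23 [563.55  16.2  -11.92] 0.93 0.56
tile w4 [523.92 312.61  -4.73] 0.55 0.49
block [523.64 312.42  -4.32] 0.59 0.51
guide w2 [536.52 -78.58 -11.63] 0.26 0.19
guide w3 [536.83 -78.17 -11.11] 0.36 0.23
guide top [537.24 -79.73 -15.2 ] 0.59 0.28
guide w23 [536.63 -78.31 -12.68] 0.37 0.3
guide w23 z [ 5.3665e+02 -7.8380e+01 -1.0940e+01  4.0000e-02] 0.36 0.27
handle [ 5.5499e+02 -5.2881e+02  1.0000e-02] 1.15 1.12 rim [ 5.4918e+02 -3.5631e+02 -1.1000e-01] 0.6 0.54
[  9 141 165] [  9 139 167] [  9 150  97]
```

```bash
python3 - <<'E'
from h import *
togo([523.9,312.6,170],85.3)
E
```

```text
travel cm [-1.000e-02  1.140e+00  1.007e+01]
roll rad -0.0923 deg -5.3 q6 121.3
```

```bash
python3 -m crank '[{"travel":[0,0.5,4],"roll":-0.05},{"travel":[0,1.1,8.5],"roll":-0.092},{"travel":[0,1.1,10],"roll":-0.092},{"travel":[0,1.1,10],"roll":-0.092},{"travel":[0,1.1,10],"roll":-0.092}]' -0.1 25
python3 - <<'E'
from fit import *
import pickle
w4=pickle.load(open('s4.pkl','rb'))
s=shot('wrist');cv2.imwrite('pics/w5.png',s['img'])
tile=pts(box(-30,30,-5,5,95),1)
for n,S in [('w5',[s]),('w45',[w4,s]),('w45z',[w4,s])]: print('tile',n,*[np.round(x,2) for x in fit(tile,S,[524,312,-5],'z' in n)])
togo([523.9,312.6,59],85.3)
E
```

```text
clock: 5.82
position: [524.6, 314.8, 172.6]
eef_rot: [[0.997, -0.081, 0.003], [-0.081, -0.997, 0.001], [0.003, -0.001, -1.0]]
ft_force: [0.0, -0.3, -0.3]
gripper_width: 52.1
grasp_force: 0.0
tile w5 [523.99 312.4   -3.83] 0.64 0.53
tile w45 [524.1  312.4   -4.24] 0.6 0.53
tile w45z [522.66 312.47  -4.78  -5.31] 0.57 0.53
travel cm [-0.09  0.25 11.37]
roll rad 0.0015 deg 0.1 q6 115.2
```

```bash
python3 -m crank '[{"travel":[0,0.1,3],"roll":0},{"travel":[0,0.2,6],"roll":0},{"travel":[0,0.2,9],"roll":0},{"travel":[0,0.2,10.8],"roll":0},{"travel":[0,0.2,11.2],"roll":0},{"travel":[0,0.2,11.2],"roll":0},{"travel":[0,0.2,11.2],"roll":0},{"travel":[0,0.2,11.2],"roll":0}]'
python3 - <<'E'
from h import *
togo([523.9,312.5,59],85.5)
E
```

```text
clock: 6.88
position: [523.7, 312.6, 59.6]
eef_rot: [[0.997, -0.08, 0.002], [-0.08, -0.997, 0.001], [0.002, -0.001, -1.0]]
ft_force: [-1.0, -0.5, 0.7]
gripper_width: 51.3
grasp_force: 0.0
travel cm [0.02 0.01 0.06]
roll rad -0.0016 deg -0.1 q6 115.0
```

Well placed, so I close on the tile and then lift.

```bash
python3 -m crank '[{"travel":[0,0,0],"roll":0},{"travel":[0,0,0],"roll":0},{"travel":[0,0,0],"roll":0},{"travel":[0,0,0],"roll":0},{"travel":[0,0,0],"roll":0},{"travel":[0,0,0],"roll":0},{"travel":[0,0,0],"roll":0}]' 1 25
python3 -m crank '[{"travel":[0,0,-1],"roll":0},{"travel":[0,0,-3],"roll":0},{"travel":[0,0,-6],"roll":0},{"travel":[0,0,-9],"roll":0},{"travel":[0,0,-12],"roll":0},{"travel":[0,0,-13],"roll":0},{"travel":[0,0,-13],"roll":0}]'
python3 - <<'E'
from fit import *
import pickle
s=shot('wrist');pickle.dump(s,open('s6.pkl','wb'))
cv2.imwrite('pics/w6.png',s['img'])
w2,w3=[pickle.load(open(f's{i}.pkl','rb')) for i in (2,3)]
# slot from neighbours' tops (loose) and rail ridges, in setter frame
c=np.cos(-.2025);n=np.sin(-.2025);q0=[563.3-60*n,16.5+60*c,-11.6]
for nm,P in [('rails',pts([l for y in (-12,12) for l in [(-35,y,45,35,y,45)]]+[l for y in (-17,-7,7,17) for l in [(-35,y,40,35,y,40)]],1))]:
    for S in ([w3],[w2],[w2,w3]): print(nm,q0,*[np.round(x,2) for x in fit(P,S,q0,cap=5)])
togo([575.4,75.3,190],78.4)
E
```

```text
clock: 7.75
position: [523.1, 312.3, 58.6]
eef_rot: [[0.997, -0.08, -0.0], [-0.08, -0.997, -0.0], [-0.0, 0.0, -1.0]]
ft_force: [-0.2, 0.0, -0.3]
gripper_width: 9.7
grasp_force: 25.0
clock: 8.62
position: [523.2, 312.4, 189.1]
eef_rot: [[0.997, -0.08, 0.001], [-0.08, -0.997, 0.0], [0.001, -0.001, -1.0]]
ft_force: [0.3, 0.1, -1.6]
gripper_width: 9.7
grasp_force: 25.0
rails [np.float64(575.3671324307643), np.float64(75.27401053950967), -11.6] [584.41  98.52 -12.02] 0.87 0.47
rails [np.float64(575.3671324307643), np.float64(75.27401053950967), -11.6] [580.31  89.72 -11.57] 0.8 0.78
rails [np.float64(575.3671324307643), np.float64(75.27401053950967), -11.6] [575.63  75.89 -11.65] 1.33 0.84
travel cm [ 7.15 23.19 -0.2 ]
roll rad 0.1222 deg 7.0 q6 115.0
```

```bash
python3 -m crank '[{"travel":[1.6,5.2,0],"roll":0.03},{"travel":[3.2,10.4,0],"roll":0.06},{"travel":[4.8,15.6,0],"roll":0.09},{"travel":[6.4,20.8,0],"roll":0.122},{"travel":[7.2,22.8,0],"roll":0.122},{"travel":[7.2,23.2,0],"roll":0.122},{"travel":[7.2,23.2,0],"roll":0.122},{"travel":[7.2,23.2,0],"roll":0.122}]'
python3 - <<'E'
from fit import *
import pickle
w3=pickle.load(open('s3.pkl','rb'))
s=shot('wrist');pickle.dump(s,open('s7.pkl','wb'))
q=[575.5,75.6,np.radians(-11.65)]
P=np.vstack([pts([(-35,y,45,35,y,45) for y in (-12,12)],1)])
F=pts([(-35,y,20,35,y,20) for y in (-7,7)],1)
sl=pts(box(-85,85,-200,80,15))
out=[]
for a,(x0,x1,y0,y1) in [(w3,(200,440,90,260)),(s,(180,420,60,280))]:
    k=3; im=cv2.resize(a['img'][y0:y1,x0:x1],None,fx=k,fy=k,interpolation=cv2.INTER_CUBIC)
    for X,col in [(P,(255,0,0)),(F,(0,255,0)),(sl,(0,0,255))]:
        for u in (proj(a,place(X,q))-[x0,y0]+.5)*k: cv2.circle(im,tuple(int(v) for v in u),0,col,2)
    out.append(cv2.resize(im,(400,int(im.shape[0]*400/im.shape[1]))))
h=max(o.shape[0] for o in out)
cv2.imwrite('pics/ov.png',np.hstack([cv2.copyMakeBorder(o,0,h-o.shape[0],0,0,0) for o in out]))
togo([575.4,75.4,69],78.4)
E
```

```text
clock: 9.68
position: [575.8, 77.0, 188.5]
eef_rot: [[0.98, -0.199, -0.0], [-0.199, -0.98, 0.001], [-0.001, -0.0, -1.0]]
ft_force: [-0.1, -0.6, -0.9]
gripper_width: 9.9
grasp_force: 25.0
travel cm [-0.02  0.16 11.96]
roll rad 0.0023 deg 0.1 q6 98.1
```

View pics/ov.png

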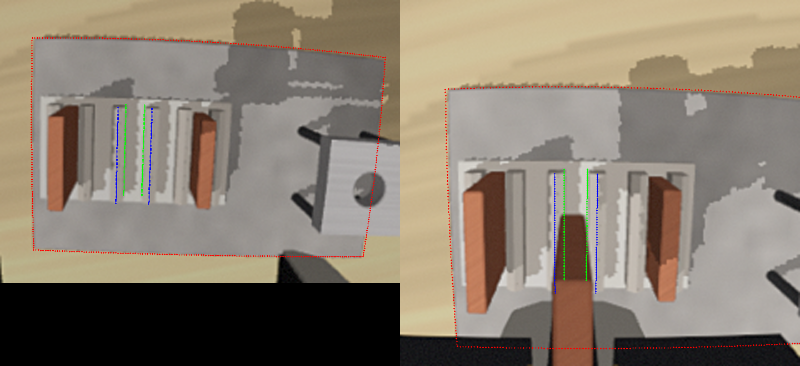

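The overlay matches: slab outline on the edges, and the two ridges around the free slot at crop (555,230) and (597,230), centred on the modelled slot.

```bash
python3 -m crank '[{"travel":[0,0.1,3],"roll":0},{"travel":[0,0.15,6],"roll":0},{"travel":[0,0.15,8],"roll":0},{"travel":[0,0.15,8.6],"roll":0},{"travel":[0,0.15,8.6],"roll":0},{"travel":[0,0.15,8.6],"roll":0},{"travel":[0,0.15,8.6],"roll":0}]'
python3 - <<'E'
from h import *
togo([575.4,75.4,68.6],78.4)
E
```

```text
clock: 10.6
position: [576.6, 73.9, 103.6]
eef_rot: [[0.98, -0.201, 0.002], [-0.201, -0.98, -0.0], [0.002, -0.0, -1.0]]
ft_force: [0.3, -1.0, -0.6]
gripper_width: 9.5
grasp_force: 25.0
travel cm [-0.15 -0.12  3.5 ]
roll rad 0.0003 deg 0.0 q6 97.9
```

```bash
python3 -m crank '[{"travel":[-0.1,-0.08,0],"roll":0},{"travel":[-0.1,-0.08,0.8],"roll":0},{"travel":[-0.1,-0.08,1.4],"roll":0},{"travel":[-0.1,-0.08,2.0],"roll":0},{"travel":[-0.1,-0.08,2.4],"roll":0},{"travel":[-0.1,-0.08,2.4],"roll":0},{"travel":[-0.1,-0.08,2.4],"roll":0}]'
python3 - <<'E'
from h import *
togo([575.4,75.4,68.6],78.4)
o=get_obs();print(o['position'],o['ft_force'],o['moment'])
E
```

```text
clock: 11.48
position: [575.3, 74.8, 78.8]
eef_rot: [[0.98, -0.201, 0.0], [-0.201, -0.98, -0.0], [0.0, -0.0, -1.0]]
ft_force: [0.1, -1.0, -0.6]
gripper_width: 9.9
grasp_force: 25.0
travel cm [-0.   -0.06  1.02]
roll rad 0.0002 deg 0.0 q6 98.0
[575.30855748  74.80891066  78.78616548] [ 0.12870718 -0.95133615 -0.60560317] [ 0.04484513 -0.03398563  0.0078746 ]
```

Tile is in the slot with no contact, bottom about 30 mm up. I lower it to the floor.

```bash
python3 -m crank '[{"travel":[0,-0.05,0.3],"roll":0},{"travel":[0,-0.05,0.6],"roll":0},{"travel":[0,-0.05,0.9],"roll":0},{"travel":[0,-0.05,1.0],"roll":0},{"travel":[0,-0.05,1.0],"roll":0},{"travel":[0,-0.05,1.0],"roll":0}]'
python3 - <<'E'
from h import *
o=get_obs();print(o['position'],o['ft_force'],o['moment'])
E
```

```text
clock: 12.22
position: [575.3, 75.3, 68.6]
eef_rot: [[0.98, -0.201, 0.0], [-0.201, -0.98, 0.0], [0.0, -0.0, -1.0]]
ft_force: [-0.2, 0.0, -1.1]
gripper_width: 9.9
grasp_force: 25.0
[575.32229186  75.30805474  68.63253923] [-0.22092395  0.04375306 -1.06611506] [ 0.01310468 -0.0102535  -0.03566548]
```

```bash
python3 -m crank '[{"travel":[0,0,0.05],"roll":0},{"travel":[0,0,0.1],"roll":0},{"travel":[0,0,0.12],"roll":0},{"travel":[0,0,0.12],"roll":0}]'
```

```text
clock: 12.72
position: [575.4, 75.3, 68.6]
eef_rot: [[0.98, -0.201, 0.001], [-0.201, -0.98, -0.0], [0.001, -0.0, -1.0]]
ft_force: [-2.6, -0.9, 6.6]
gripper_width: 10.0
grasp_force: 25.0
```

```bash
python3 -m crank '[{"travel":[0,0,0],"roll":0},{"travel":[0,0,0],"roll":0},{"travel":[0,0,0],"roll":0},{"travel":[0,0,0],"roll":0}]' 0.45
python3 -m crank '[{"travel":[0,0,-1],"roll":0},{"travel":[0,0,-3],"roll":0},{"travel":[0,0,-7],"roll":0},{"travel":[0,0,-12],"roll":0},{"travel":[0,0,-17],"roll":0},{"travel":[0,0,-20],"roll":0},{"travel":[0,0,-20],"roll":0},{"travel":[0,0,-20],"roll":0}]'
python3 - <<'E'
from fit import *
s=shot('wrist');S=shot('scene')
q=[575.4,75.4,np.radians(-11.6)]
t=pts(box(-30,30,-5,5,105),1)
print(*[np.round(x,2) for x in fit(t,[s],[575,75,-11.6])])
a=cv2.resize(s['img'][90:260,150:420],(400,252));b=cv2.resize(S['img'][170:290,190:380],(400,252))
cv2.imwrite('pics/pl.png',np.hstack([a,b]))
togo([549.2,-356.3,268],None)
E
```

```text
clock: 13.22
position: [575.2, 75.3, 67.3]
eef_rot: [[0.98, -0.201, -0.0], [-0.201, -0.98, 0.0], [-0.0, 0.0, -1.0]]
ft_force: [0.1, 0.2, 0.1]
gripper_width: 25.6
grasp_force: 0.0
clock: 14.22
position: [574.6, 75.4, 266.5]
eef_rot: [[0.98, -0.201, -0.001], [-0.201, -0.98, 0.0], [-0.001, 0.0, -1.0]]
ft_force: [-0.2, -0.3, -0.2]
gripper_width: 25.4
grasp_force: 0.0
[576.61  75.55 -11.19] 0.41 0.28
travel cm [ 6.21 42.79 -0.23]
```

View pics/pl.png

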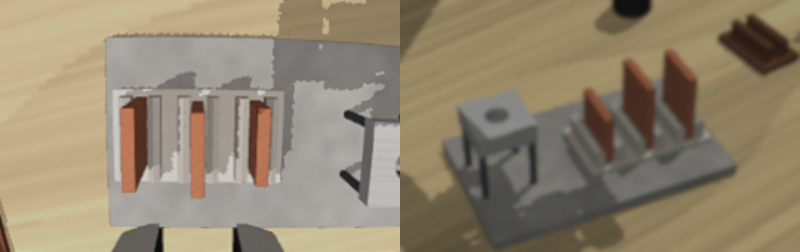

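The picture shows the tile standing upright in the middle slot, centred along it, with both neighbours undisturbed. Next I go to the probe.

```bash
python3 -m crank '[{"travel":[0.8,5.5,-0.2],"roll":0},{"travel":[1.6,11,-0.2],"roll":0},{"travel":[2.4,16.5,-0.2],"roll":0},{"travel":[3.2,22,-0.2],"roll":0},{"travel":[4,27.5,-0.2],"roll":0},{"travel":[4.8,33,-0.2],"roll":0},{"travel":[5.6,38.5,-0.2],"roll":0},{"travel":[6.2,42,-0.2],"roll":0},{"travel":[6.2,42.8,-0.2],"roll":0},{"travel":[6.2,42.8,-0.2],"roll":0}]' -0.3
python3 - <<'E'
from fit import *
import pickle
s=shot('wrist');pickle.dump(s,open('s8.pkl','wb'))
w1=pickle.load(open('s1.pkl','rb'))
print('rim',*[np.round(x,2) for x in fit(circ(34,120),[s],[549,-356,0])],*[np.round(x,2) for x in fit(circ(34,120),[s,w1],[549,-356,0],True)])
for n,a in (('w1',w1),('w8',s)):
    im=a['img'];u=proj(a,[550,-356,180])[0].astype(int);print(n,u)
    x0,y0=u-45
    cv2.imwrite(f'pics/h_{n}.png',cv2.resize(im[y0:y0+90,x0:x0+90],(400,400),interpolation=cv2.INTER_CUBIC))
cv2.imwrite('pics/hh.png',np.hstack([cv2.convertScaleAbs(cv2.imread(f'pics/h_{n}.png'),alpha=2) for n in ('w1','w8')]))
togo([549.2,-356.3,145],None)
E
```

```text
clock: 15.58
position: [549.6, -356.0, 268.1]
eef_rot: [[0.979, -0.201, -0.002], [-0.201, -0.979, 0.002], [-0.002, -0.002, -1.0]]
ft_force: [-0.2, -0.9, -0.2]
gripper_width: 60.4
grasp_force: 0.0
rim [ 549.05 -356.63   -1.26] 0.56 0.59 [ 547.8  -356.48    6.59   -6.58] 0.26 0.21
w1 [290 211]
w8 [283 216]
travel cm [-0.03  0.14 12.36]
```

View pics/hh.png

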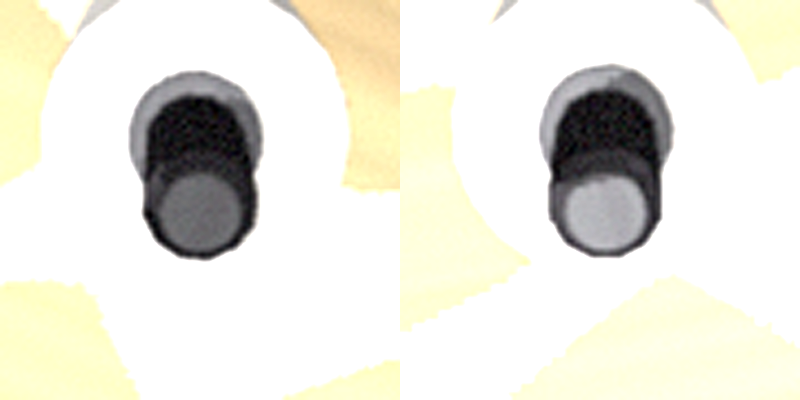

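The crops show the handle's top disc, centre at crop (201,205) in w1 and (205,210) in w8. That is image (290.2,212.1) and (284.1,218.2).

```bash
python3 - <<'E'
from fit import *
import pickle
w1,s=[pickle.load(open(f's{i}.pkl','rb')) for i in (1,8)]
a,b=(290.2,212.1),(284.1,218.2)
print(atz(w1,a,180).round(1),atz(s,b,180).round(1),[np.round(x,1) for x in tri([(w1,a),(s,b)])])
fl=[(w1,(245+197*.225,166+138*.225)),(s,(238+207*.225,171+132*.225))] # flange disc
print([atz(*f,125).round(1) for f in fl])
togo([548,-356.3,145])
E
```

```text
[ 549.8 -356.3  180. ] [ 548.4 -356.1  180. ] [array([ 549.8, -356.1,  182.7]), np.float64(0.6)]
[array([ 549.9, -356.5,  125. ]), array([ 549.4, -356.8,  125. ])]
travel cm [-0.15  0.16 12.36]
```

```bash
python3 -m crank '[{"travel":[0,0.05,4],"roll":0},{"travel":[0,0.05,8],"roll":0},{"travel":[0,0.05,11],"roll":0},{"travel":[0,0.05,12.3],"roll":0},{"travel":[0,0.05,12.3],"roll":0},{"travel":[0,0.05,12.3],"roll":0},{"travel":[0,0.05,12.3],"roll":0}]'
python3 -m crank '[{"travel":[0,0,0],"roll":0},{"travel":[0,0,0],"roll":0},{"travel":[0,0,0],"roll":0},{"travel":[0,0,0],"roll":0},{"travel":[0,0,0],"roll":0},{"travel":[0,0,0],"roll":0},{"travel":[0,0,0],"roll":0}]' 1 35
```

```text
clock: 16.5
position: [550.6, -357.4, 148.1]
eef_rot: [[0.98, -0.201, 0.002], [-0.201, -0.98, -0.002], [0.002, 0.001, -1.0]]
ft_force: [0.4, -0.2, 0.2]
gripper_width: 60.4
grasp_force: 0.0
clock: 17.38
position: [549.9, -356.8, 146.4]
eef_rot: [[0.98, -0.201, -0.0], [-0.201, -0.98, 0.0], [-0.0, -0.0, -1.0]]
ft_force: [-0.7, -0.5, -0.8]
gripper_width: 21.2
grasp_force: 35.0
```

```bash
python3 -m crank '[{"travel":[0,0,-1],"roll":0},{"travel":[0,0,-3],"roll":0},{"travel":[0,0,-5.5],"roll":0},{"travel":[0,0,-8],"roll":0},{"travel":[0,0,-10.5],"roll":0},{"travel":[0,0,-12.5],"roll":0},{"travel":[0,0,-13.3],"roll":0},{"travel":[0,0,-13.3],"roll":0}]'
python3 - <<'E'
from h import *
togo([536.65,-78.35,278])
s=shot('wrist');cv2.imwrite('pics/w9.png',s['img'])
E
```

```text
clock: 18.38
position: [550.0, -357.0, 279.9]
eef_rot: [[0.98, -0.201, 0.001], [-0.201, -0.98, -0.001], [0.001, 0.0, -1.0]]
ft_force: [-0.3, -0.6, -1.1]
gripper_width: 21.2
grasp_force: 35.0
travel cm [ -6.91 -27.03   0.18]
```

```bash
python3 -m crank '[{"travel":[-0.7,-2.7,0],"roll":0},{"travel":[-1.8,-7,0],"roll":0},{"travel":[-2.9,-11.5,0],"roll":0},{"travel":[-4.1,-16,0],"roll":0},{"travel":[-5.2,-20.5,0],"roll":0},{"travel":[-6.3,-24.5,0],"roll":0},{"travel":[-6.9,-26.6,0],"roll":0},{"travel":[-6.9,-27,0],"roll":0},{"travel":[-6.9,-27,0],"roll":0},{"travel":[-6.9,-27,0],"roll":0}]'
python3 - <<'E'
from h import *
import pickle
for n in ('wrist','scene','top'):
    s=shot(n);pickle.dump(s,open(f'g_{n}.pkl','wb'))
    a=get_obs()['position']
    u=proj(s,[536.6,-78.3,120])[0].astype(int);k=60 if n=='wrist' else 40
    x0,y0=u-[k,k]
    y0=max(y0,0)
    c=s['img'][y0:y0+2*k,x0:x0+2*k];cv2.imwrite(f'pics/g_{n}.png',cv2.resize(c,(400,400),interpolation=cv2.INTER_CUBIC));print(n,x0,y0,c.shape)
cv2.imwrite('pics/gg.png',np.hstack([cv2.imread(f'pics/g_{n}.png') for n in ('wrist','scene')]))
togo([536.65,-78.35,278])
E
```

```text
clock: 19.68
position: [536.7, -79.9, 279.2]
eef_rot: [[0.979, -0.202, -0.0], [-0.202, -0.979, -0.0], [-0.0, 0.0, -1.0]]
ft_force: [-0.7, 0.7, -1.3]
gripper_width: 21.6
grasp_force: 35.0
wrist 221 137 (120, 120, 3)
scene 195 175 (80, 80, 3)
top 284 177 (80, 80, 3)
travel cm [-0.02 -0.12  0.13]
```

View pics/gg.png

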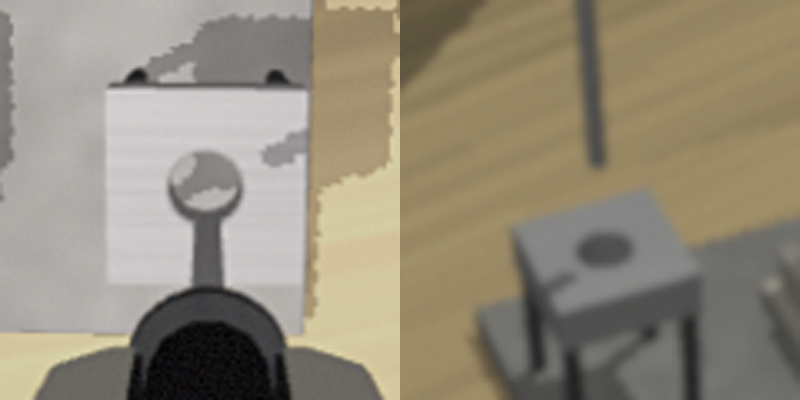

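The wrist crop shows the rod at (208,250) reaching up to the hole's lower rim at (205,215). The scene crop shows the tip at (598,165), above the hole (603,248). I compare these with the predicted positions.

```bash
python3 - <<'E'
from h import *
import pickle
w,s,t=[pickle.load(open(f'g_{n}.pkl','rb')) for n in ('wrist','scene','top')]
p=np.array([536.7,-79.2,0])
for z in (143,160,190,215): print(z,((proj(w,p+[0,0,z])-[221,137])*400/120).round(1),((proj(s,p+[0,0,z])-[195,175])*5).round(1))
print('mouth',((proj(w,[536.6,-78.3,97])-[221,137])*400/120).round(1),((proj(s,[536.6,-78.3,97])-[195,175])*5).round(1))
# rod centreline in scene: dark pixels per row
g=cv2.cvtColor(s['img'],cv2.COLOR_BGR2GRAY).astype(float)
for y in range(170,212,4):
    r=g[y,225:245]; wgt=np.clip(np.median(r)-r-15,0,None); print(y,(wgt@np.arange(225,245)/max(wgt.sum(),1e-9)).round(2),wgt.sum().round(), end=' | ')
print()
for z in np.arange(143,215,8): print(proj(s,p+[0,0,z]).round(1)[0],end=' ')
gw=cv2.cvtColor(w['img'],cv2.COLOR_BGR2GRAY)
print(); 
for y in range(188,225,3): print(y,gw[y,274:294].tolist())
E
```

```text
143 [[205.5 219.5]] [[198.8 162.6]]
160 [[205.5 234.6]] [[196.5 130.3]]
190 [[205.3 265.9]] [[192.3  71.7]]
215 [[205.2 297.9]] [[188.7  21.2]]
mouth [[203.  186.8]] [[206.5 245.9]]
170 231.22 110.0 | 174 231.54 91.0 | 178 231.72 90.0 | 182 231.91 107.0 | 186 232.52 122.0 | 190 232.73 128.0 | 194 232.92 119.0 | 198 233.35 131.0 | 202 233.5 126.0 | 206 233.96 126.0 | 210 0.0 0.0 | 
[234.8 207.5] [234.6 204.5] [234.3 201.4] [234.1 198.4] [233.9 195.3] [233.7 192.1] [233.4 188.9] [233.2 185.7] [233.  182.5] 
188 [179, 179, 180, 180, 165, 130, 129, 130, 133, 132, 133, 133, 134, 135, 137, 135, 136, 139, 156, 178]
191 [183, 163, 130, 129, 128, 131, 130, 132, 131, 132, 129, 130, 131, 133, 134, 134, 133, 131, 127, 151]
194 [130, 132, 128, 127, 127, 131, 130, 149, 168, 169, 175, 183, 177, 169, 168, 171, 175, 162, 107, 129]
197 [90, 109, 145, 169, 173, 180, 180, 180, 179, 180, 181, 181, 184, 183, 174, 145, 108, 93, 119, 170]
200 [124, 89, 84, 90, 90, 96, 104, 115, 121, 117, 110, 103, 90, 86, 84, 88, 117, 158, 185, 197]
203 [199, 192, 179, 162, 143, 114, 90, 88, 87, 89, 89, 87, 87, 132, 175, 191, 199, 200, 199, 199]
206 [203, 204, 204, 205, 189, 123, 88, 89, 91, 90, 90, 86, 91, 164, 206, 202, 200, 200, 200, 200]
209 [201, 200, 201, 204, 185, 121, 91, 89, 89, 90, 90, 87, 88, 145, 191, 203, 200, 200, 199, 199]
212 [200, 200, 201, 204, 182, 103, 88, 92, 91, 93, 91, 89, 90, 131, 185, 202, 200, 199, 199, 199]
215 [200, 200, 202, 198, 169, 99, 89, 90, 91, 90, 89, 88, 90, 125, 180, 203, 201, 199, 199, 199]
218 [202, 202, 204, 198, 164, 100, 88, 93, 93, 91, 89, 91, 87, 108, 172, 205, 204, 202, 201, 201]
221 [199, 201, 202, 191, 145, 98, 92, 94, 94, 93, 96, 93, 90, 102, 165, 204, 202, 199, 199, 198]
224 [140, 111, 74, 50, 38, 31, 32, 36, 37, 37, 37, 35, 35, 37, 46, 55, 81, 108, 126, 147]
```

```bash
python3 - <<'E'
from fit import *
import pickle
w=pickle.load(open('g_wrist.pkl','rb'));s=pickle.load(open('g_scene.pkl','rb'))
pl=pts([(32,-32,97,32,32,97),(-32,-32,97,32,-32,97),(-32,32,97,32,32,97)])
h=circ(12,97);h=h[(h[:,0]>-6)]
for S in ([w],[s]): print(*[np.round(x,2) for x in fit(np.vstack([pl,h]),S,[536.6,-78.3,-11.5],cap=4)],*[np.round(x,2) for x in fit(h,S,[536.6,-78.3,-11.5],cap=4)])
o=get_obs();print(o['position'])
E
```

```text
[536.75 -78.68 -12.02] 0.27 0.22 [536.75 -78.59  -7.49] 0.26 0.22
[536.36 -80.45 -12.28] 0.26 0.16 [536.31 -80.11 -11.5 ] 0.14 0.09
[536.59538435 -79.55580599 279.25310741]
```

```bash
python3 -m crank '[{"travel":[0,-0.14,0.5],"roll":0},{"travel":[0,-0.14,1.5],"roll":0},{"travel":[0,-0.14,2.5],"roll":0},{"travel":[0,-0.14,3.4],"roll":0},{"travel":[0,-0.14,3.4],"roll":0},{"travel":[0,-0.14,3.4],"roll":0},{"travel":[0,-0.14,3.4],"roll":0}]'
python3 - <<'E'
from h import *
for i in range(2):
    s=shot('scene' if i else 'wrist')
    n='ws'[i];u=proj(s,[536.6,-78.3,110])[0].astype(int);k=40;x0,y0=u-k
    print(n,x0,y0)
    cv2.imwrite(f'pics/i_{n}.png',cv2.resize(s['img'][y0:y0+2*k,x0:x0+2*k],(400,400),interpolation=cv2.INTER_CUBIC))
    p=get_obs()['position'];print(p);p=np.array(p)
    print('tip',((proj(s,p-[0,0,136.4])-[x0,y0])*5).round(1),'mouth',((proj(s,[536.65,-78.5,97])-[x0,y0])*5).round(1))
cv2.imwrite('pics/ii.png',np.hstack([cv2.imread(f'pics/i_{n}.png') for n in 'ws']))
E
```

```text
clock: 20.7
position: [537.1, -77.2, 245.9]
eef_rot: [[0.98, -0.201, 0.001], [-0.201, -0.98, -0.0], [0.001, 0.0, -1.0]]
ft_force: [0.3, -0.3, -1.6]
gripper_width: 21.3
grasp_force: 35.0
w 244 163
[537.06963588 -77.24769198 245.88718   ]
tip [[197.1 199. ]] mouth [[203.9 184.8]]
s 195 179
[537.02665424 -77.2259462  245.83832629]
tip [[207.6 203.1]] mouth [[206.2 226.1]]
```

View pics/ii.png

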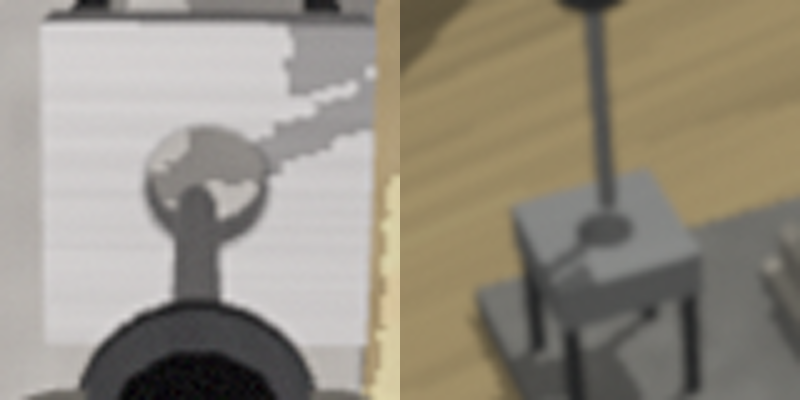

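In the wrist crop the rod tip is at x≈197 and the hole centre at (206,186), so the rod is about 1.5 mm off towards tool -y. The scene crop agrees. I correct this, then lower.

```bash
python3 -m crank '[{"travel":[0.05,0.13,0],"roll":0},{"travel":[0.05,0.13,0],"roll":0},{"travel":[0.05,0.13,0],"roll":0},{"travel":[0.05,0.13,0],"roll":0},{"travel":[0.05,0.13,0],"roll":0},{"travel":[0.05,0.13,0],"roll":0}]'
python3 - <<'E'
from fit import *
w=shot('wrist')
h=circ(12,97);h=h[(h[:,0]>2)]
pl=pts([(32,-32,97,32,32,97),(-32,-32,97,32,-32,97),(-32,32,97,32,32,97)])
print('guide',*[np.round(x,2) for x in fit(np.vstack([pl,h]),[w],[536.6,-78.3,-11.5],cap=4)])
o=get_obs();p=np.array(o['position']);print(p)
g=cv2.cvtColor(w['img'],cv2.COLOR_BGR2GRAY).astype(int)
for z in (112,120,130):
    u=proj(w,p*[1,1,0]+[0,0,z])[0];r=g[int(round(u[1])),int(u[0])-12:int(u[0])+13];d=np.abs(np.diff(r));i=np.argsort(d[:12])[-1],12+np.argsort(d[12:])[-1]
    print(z,u.round(1),'edges',int(u[0])-12+i[0]+.5,int(u[0])-12+i[1]+.5,r.tolist())
E
```

```text
clock: 21.55
position: [537.1, -78.6, 245.5]
eef_rot: [[0.98, -0.201, -0.0], [-0.201, -0.98, -0.0], [-0.0, 0.0, -1.0]]
ft_force: [-0.1, -0.2, -0.9]
gripper_width: 21.4
grasp_force: 35.0
guide [536.72 -78.74 -12.  ] 0.37 0.27
[537.04510445 -78.52613296 245.45734793]
112 [283.4 203.4] edges 271.5 286.5 [173, 120, 90, 95, 128, 163, 175, 164, 127, 94, 90, 90, 93, 89, 87, 100, 152, 186, 185, 185, 179, 157, 116, 96, 126]
120 [283.4 205.5] edges 272.5 286.5 [197, 166, 116, 89, 92, 100, 131, 139, 115, 96, 93, 91, 92, 93, 86, 91, 150, 191, 179, 144, 106, 90, 92, 104, 155]
130 [283.4 208.3] edges 274.5 292.5 [202, 201, 189, 154, 113, 93, 90, 95, 98, 96, 94, 92, 93, 94, 92, 91, 91, 89, 90, 88, 93, 112, 150, 182, 199]
```

Centred, so I lower slowly.

```bash
python3 -m crank '[{"travel":[0,0,0.6],"roll":0},{"travel":[0,0,1.4],"roll":0},{"travel":[0,0,2.2],"roll":0},{"travel":[0,0,3.0],"roll":0},{"travel":[0,0,3.8],"roll":0},{"travel":[0,0,4.6],"roll":0},{"travel":[0,0,5.4],"roll":0},{"travel":[0,0,6.0],"roll":0},{"travel":[0,0,6.4],"roll":0},{"travel":[0,0,6.4],"roll":0}]'
python3 -m crank '[{"travel":[0,0,0],"roll":0},{"travel":[0,0,0],"roll":0},{"travel":[0,0,0],"roll":0},{"travel":[0,0,0],"roll":0}]'
python3 - <<'E'
from h import *
w=shot('wrist');s=shot('scene');o=get_obs();p=np.array(o['position']);print(p,o['ft_force'],o['moment'])
out=[]
for a,z,k in ((w,110,40),(s,75,40)):
    u=proj(a,[536.6,-78.5,z])[0].astype(int);x0,y0=u-k
    out.append(cv2.resize(a['img'][y0:y0+2*k,x0:x0+2*k],(400,400),interpolation=cv2.INTER_CUBIC))
    for n,X in (('mouth',[536.7,-78.7,97]),('rod97',[p[0],p[1],97]),('tip',p-[0,0,136.4]),('under',[536.7,-78.7,75]),('slab',[536.7,-78.7,15])): print(n,((proj(a,X)-[x0,y0])*5).round(1))
cv2.imwrite('pics/ff.png',np.hstack(out))
E
```

```text
clock: 22.85
position: [536.9, -78.5, 181.2]
eef_rot: [[0.98, -0.201, -0.0], [-0.201, -0.98, 0.0], [-0.001, -0.0, -1.0]]
ft_force: [-0.5, -0.8, -0.5]
gripper_width: 21.7
grasp_force: 35.0
clock: 23.35
position: [537.1, -78.6, 181.6]
eef_rot: [[0.98, -0.201, 0.0], [-0.201, -0.98, -0.0], [0.0, 0.0, -1.0]]
ft_force: [-0.8, 0.2, -2.1]
gripper_width: 21.4
grasp_force: 35.0
[537.07289585 -78.53495258 181.49445806] [-0.82671464 -0.11479638  0.28671106] [0.0305421  0.02334237 0.01899084]
mouth [[203.7 178.5]]
rod97 [[202.2 176.4]]
tip [[201.9  98.5]]
under [[203.5 141.8]]
slab [[203.   65.7]]
mouth [[200.8 166.4]]
rod97 [[201.6 166.7]]
tip [[208.  256.4]]
under [[203.6 205.1]]
slab [[210.8 305.8]]
```

View pics/ff.png

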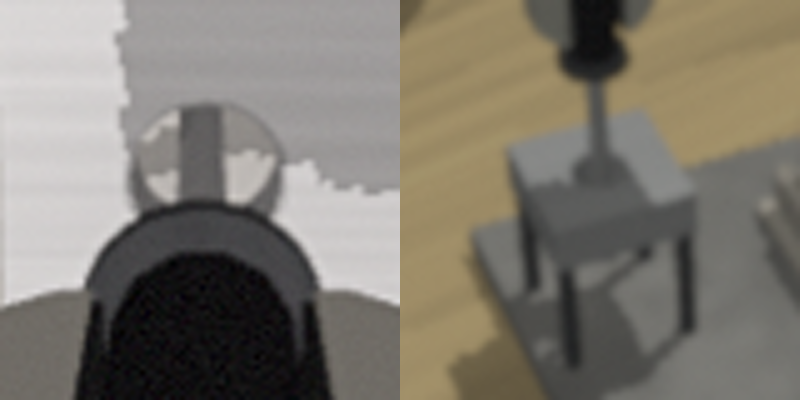

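The wrist crop shows the rod at x≈201 inside the hole, which spans 132 to 286 (centre ≈208). So it is under 1 mm off, and the scene view shows it clear and upright. I nudge it a little and finish.

```bash
python3 -m crank '[{"travel":[0,0.04,0],"roll":0},{"travel":[0,0.07,0],"roll":0},{"travel":[0,0.07,0],"roll":0},{"travel":[0,0.07,0],"roll":0},{"travel":[0,0.07,0],"roll":0},{"travel":[0,0.07,0],"roll":0},{"travel":[0,0.07,0],"roll":0},{"travel":[0,0.07,0],"roll":0}]'
python3 -c "
from rig import *
print(job_done())"
```

```text
clock: 24.45
position: [536.9, -79.2, 181.5]
eef_rot: [[0.98, -0.201, -0.0], [-0.201, -0.98, 0.0], [-0.0, -0.0, -1.0]]
ft_force: [0.5, 1.6, -1.2]
gripper_width: 21.5
grasp_force: 35.0
the job is handed in; nothing more can be done
None
```

I handed the job in at 24.5 s: the tile stands upright, fully down and centred in the middle slot, and the probe is held still and upright in the guide hole, centred to about 1 mm, with its tip about 45 mm above the table; I saw no sign of contact with the guide, but the hand-in returned no verdict.

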